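Load the pegging station: tip in the pegs, then hold the corner block square in its jig

ROBOT

A 6-joint arm with a two-finger parallel gripper is mounted at the origin on the work surface. World frame = base frame: x ahead of the robot, y to its left, z up, the work surface at z = 0. Lengths are in m, angles in rad, forces in N, time in s.
With the tool pointing down it reaches from about 0.3 to 0.775 m from the base axis. Payload 14.6 kg.
Tool frame: the origin (TCP) lies midway between the tips of the shut fingers; the grasp point (between the pads) lies 19 mm behind it (ctrl.grip_point_offset is the x of the grasp point in the tool frame, in m); x points along the fingers, y is the direction in which the jaws open and shut, and the axes are right-handed (so a half turn about x gives the same grasp; the last joint's range is limited). The gripper opens to 85 mm and grips with 20 to 120 N. Pads are 22 mm wide; open, the fingers measure 114 mm over their backs; the gripper's body (76 mm by 85 mm) begins 54 mm behind the grasp point. The pads swing forward as they close: fully open they stand 13 mm farther back than shut.
Start: joints at [-1.273, 0.3, 1.521, -0, 1.321, -0.067], TCP at [0.196, -0.514, 0.231] pointing down, gripper open.
Joint ranges: [-3.03, 3.03], [-0.79, 2.21], [0.23, 2.52], [-1.04, 4.18], [0, 3.07], [-2.55, 2.55]. Speed limits (rad/s): [2.22, 2.22, 2.57, 3.14, 3.14, 3.14].

INTERFACE

Orientations are given as a unit quaternion [x, y, z, w].
In Python, from cell import ctrl gives the robot as it stands.
- The arm moves only by the shell command python3 -m creep 'ROWS'. ROWS is JSON, a list of rows, each a list of 3 entries, a list of its own where there are three numbers: the shift along the world's x, y, z in cm, then the turn, a rotation vector about the world's x, y, z in rad, then the finger opening in cm, from 0 to 8.54. In form: [[[tx, ty, tz], [rx, ry, rz], fingers], ...]. A call has 1 to 10 rows; each row is the pose to reach, as a shift and turn from the pose measured when the call began; what a row does not reach only later rows make up. A row lasts 1/10 s, in which the tool goes at most 50 mm and 8.59 degrees, less where a joint would pass 70% of its speed; a pose out of reach is approached as far as the arm can. A call with a gripper value outside its range is refused whole. The fingers move at their own pace and stop on an object; the grip force is fixed at half the most. Time passes only in rows, so rows that repeat a pose let the fingers close. It gives the time, the measured TCP pose, the force and the opening at its end, in the units of the state.
- ctrl.observe(): the state, without advancing time (a new reading comes with each control period).
- ctrl.get_image(name): name is "side" or "top"; returns a dict with "img" (384x512x3 uint8, red, green, blue), "range_z" (384x512 float32, m along the optical axis (not along the pixel's ray), 0 where there is no reading), "fx", "fy", "cx", "cy" (pixels), "D" ([k1, k2, p1, p2, k3] as OpenCV has them; the pictures are not rectified), "eye" and "orientation" of the camera in the world. Camera axes: x right, y up, looking along -z (the intrinsics and any distortion apply to the point x, -y, -z); pixel columns grow to the right and rows downward; lengths in m; the calibration is good to about 2 mm. A picture is of the moment at which its call begins.
- ctrl.close_job(): hands the job in, once; it reports no verdict.
Trained networks look in a picture, given as the dict that the camera call returned (one of the last four; its "shot" number tells which), for a name from the list of things; names that differ only in an ending like _2 or _b are one class to them, and where a whole thing is asked for, a point or a joint stands for the part that bears it (a point fixed in the world has none). Each returns a list of dicts, best first, with "p" (0 to 1); they miss things now and then, are a little off and sometimes report something else, mostly with a low value. They report only what shows in the picture. A call takes as long as a camera call.
- ctrl.regions_of(name, picture): "pixels" (384x512 bool, what is visible of it) and "bbox" ([centre column, centre row, width, height] in pixels, round what is visible of it).
- ctrl.place_of(name, picture): "position" ([column, row] in pixels: a listed point, or the origin of a listed thing).
The state is a dict: "time": time; "joints": joint angles; "dq": joint speeds; "tau": joint torques, N m; "eef_pos": TCP position; "eef_rot": TCP orientation; "wrist_force": force on the tool from outside, world axes, zero at the start; "wrist_torque": the same for the moment, N m; "width": finger opening in m.
Only numpy, scipy, OpenCV 4.12 (cv2) and the standard library are available. Lean on these libraries where they do the work, as an engineer would, in place of code of your own. Each camera call takes 0.05 s, during which the arm holds its last target. There are 200 camera calls.

TASK

Get the frame-pegging station ready: lift the blue hinged tray by its bar so that all five wooden pegs slide into the plywood hopper, then take the pale beech block and seat it flat on the grey metal jig, long side against the orange stop and end against the yellow stop, pressing both sprung stops well in, close to the end of their travel. Finish while still gripping the block and pressing it into that corner: do not let go. Spill no pegs, and leave the walnut block and everything else lying about where it is.

Things in the scene. Friction and masses are not known exactly. Their poses are not given: they have to be found in the camera images.
- feeder: Peg feeder, fixed, on the left or the right: plywood hopper with a blue tray hinged on its front wall. Origin on the table below the hinge; x points from the tray across the hinge into the hopper, y along the hinge, z up. The tray lies level at first at x -136 mm to 0, 132 mm wide, floor 110 mm above the table, walls 30 mm high, open at the hinge end.
- tray_hinge (a point): Point on the tray's hinge axis, mid-width, 110 mm above the table (axes as the feeder's).
- tray_bar (a point): Middle of the tray's round steel handle bar, 12 mm thick, 100 mm long, parallel to the hinge. Tray level: 190 mm from the hinge towards feeder -x, 10 mm higher than it; 48 mm free between bar and tray wall. Pinched from above across its thickness it turns between the fingers as it rises on its arc. Axes turn with the tray.
- tray (a joint): Angle of the tray, rad: 0 level, grows as the bar end is lifted, at most 1.25. Stiff hinge: it stays where it is left; lifting takes about 4 to 7 N at the bar. The pegs slide off at about 0.6 to 1.1 rad.
- hopper_in (a point): Centre of the hopper's inner floor, 30 mm above the table; inside 182 mm (feeder x) by 150 mm (y). Axes as the feeder's. Outside, the hopper spans feeder x -20 to 182 mm and 170 mm in y; front wall 95 mm tall, under the tray, sides 155 mm, back 175 mm.
- jig: Squaring jig, fixed, on the side where the feeder is not. Grey metal bed 200 x 200 mm, top 12 mm above the table. Origin on the table; x points away from the robot towards the orange stop, y towards the yellow stop, z up. Bed: x -150 to 50 mm, y -100 to 100 mm; dark rails behind the stops reach 32 mm above the table.
- jig_corner (a point): Corner on the bed's top, 12 mm above the table, where the faces of the two resting stops meet; axes as the jig's. With the stops just touched, the block's centre lies 25 mm towards -x, 50 mm towards -y and 30 mm above this point (its x and y along the jig's, either way round); pressing moves it up to 8 mm on in +x and +y.
- long_stop (a joint): Travel of the orange sprung stop bar (135 mm long along jig y) in jig +x, m: 0 at rest, 0.008 fully in. The spring pushes back with about 2 N at first, 8 N fully in.
- short_stop (a joint): Travel of the yellow sprung stop bar (90 mm long along jig x) in jig +y, m: 0 at rest, 0.008 fully in. Same spring.
- long_face (a point): Centre of the orange bar's face that meets the block's long side. The bar's top is 31 mm above the table (19 mm above the bed): fingers gripping the block across its 50 mm width must stay above it.
- short_face (a point): Centre of the yellow bar's face that meets the block's end; its top is 31 mm above the table.
- block_center (a point): Centre of the loose pale beech block, 50 mm (its x) by 100 mm (its y) by 60 mm tall, two dark peg holes drawn on top, 0.14 to 0.28 kg. One of a row of three things along the table's middle. Grip it across its 50 mm width with the fingertips at least 25 mm above its underside. Either way round is right.
- block: The same block, origin at the centre of its underside.
- peg0_center (a point): Centre of wooden peg 1 of 5, a short cylinder 22 mm in diameter, 32 mm long, lying in the tray at first.
- peg1_center (a point): Centre of wooden peg 2 of 5, a short cylinder 22 mm in diameter, 32 mm long, lying in the tray at first.
- peg2_center (a point): Centre of wooden peg 3 of 5, a short cylinder 22 mm in diameter, 32 mm long, lying in the tray at first.
- peg3_center (a point): Centre of wooden peg 4 of 5, a short cylinder 22 mm in diameter, 32 mm long, lying in the tray at first.
- peg4_center (a point): Centre of wooden peg 5 of 5, a short cylinder 22 mm in diameter, 32 mm long, lying in the tray at first.
- walnut: Leave alone: dark walnut block, otherwise the same shape as the pale one (50 x 100 x 60 mm). Origin at its underside.
- sander: Leave alone: sanding block with cork sole and red grip, 55 x 100 x 50 mm. Origin at its underside.
- mallet: Leave alone: hammer lying at the left side of the table. Origin at its underside.
- driver: Leave alone: screwdriver lying at the right side of the table. Origin at its underside.
- glue: Leave alone: white glue bottle with a red cap, 150 mm tall, near the far edge. Origin at its underside.
- tin: Leave alone: tin can with a green label, 70 mm wide, 90 mm tall, near the far edge. Origin at its underside.

How it is judged:
On the way, in this order (a step that is already met when the one before it is completed fails the run):
1. the tray is tipped up and all five pegs are in the hopper (value of joint tray above 0.4 rad and x of peg0_center in the frame of hopper_in between -0.095 and 0.095 m and y of peg0_center in the frame of hopper_in between -0.08 and 0.08 m and z of peg0_center in the frame of hopper_in between 0 and 0.085 m and x of peg1_center in the frame of hopper_in between -0.095 and 0.095 m and y of peg1_center in the frame of hopper_in between -0.08 and 0.08 m and z of peg1_center in the frame of hopper_in between 0 and 0.085 m and x of peg2_center in the frame of hopper_in between -0.095 and 0.095 m and y of peg2_center in the frame of hopper_in between -0.08 and 0.08 m and z of peg2_center in the frame of hopper_in between 0 and 0.085 m and x of peg3_center in the frame of hopper_in between -0.095 and 0.095 m and y of peg3_center in the frame of hopper_in between -0.08 and 0.08 m and z of peg3_center in the frame of hopper_in between 0 and 0.085 m and x of peg4_center in the frame of hopper_in between -0.095 and 0.095 m and y of peg4_center in the frame of hopper_in between -0.08 and 0.08 m and z of peg4_center in the frame of hopper_in between 0 and 0.085 m), for 0.2 s.
2. the beech block is pressed flat into the corner, both sprung stops pushed in (value of joint each of long_stop, short_stop above 0.004 m and x of block_center in the frame of jig_corner between -0.023 and -0.013 m and y of block_center in the frame of jig_corner between -0.048 and -0.038 m and z of block_center in the frame of jig_corner between 0.026 and 0.034 m and angle between the y axis of block_center and the y axis of jig_corner, either way round below 0.06 rad and angle between block_center's own z axis and vertical below 0.06 rad and contact force between each of long_stop, short_stop and block above 1.5 N and contact force between the fingers and block above 1 N), for 0.2 s.
At the end, for the whole second after the job is handed in: All pegs in the hopper; the beech block flat on the bed (4 mm, 0.06 rad) and square to the stops (0.06 rad), pushing each stop at least 4 mm in with over 1.5 N, at rest, the fingers still on it (over 1 N) (all of step 2 and x of peg0_center in the frame of hopper_in between -0.095 and 0.095 m and y of peg0_center in the frame of hopper_in between -0.08 and 0.08 m and z of peg0_center in the frame of hopper_in between 0 and 0.085 m and x of peg1_center in the frame of hopper_in between -0.095 and 0.095 m and y of peg1_center in the frame of hopper_in between -0.08 and 0.08 m and z of peg1_center in the frame of hopper_in between 0 and 0.085 m and x of peg2_center in the frame of hopper_in between -0.095 and 0.095 m and y of peg2_center in the frame of hopper_in between -0.08 and 0.08 m and z of peg2_center in the frame of hopper_in between 0 and 0.085 m and x of peg3_center in the frame of hopper_in between -0.095 and 0.095 m and y of peg3_center in the frame of hopper_in between -0.08 and 0.08 m and z of peg3_center in the frame of hopper_in between 0 and 0.085 m and x of peg4_center in the frame of hopper_in between -0.095 and 0.095 m and y of peg4_center in the frame of hopper_in between -0.08 and 0.08 m and z of peg4_center in the frame of hopper_in between 0 and 0.085 m and linear speed of block below 0.02 m/s); the arm keeps its last pose, push and grip.
It fails at once if a peg is spilled on the table (height (world z) of any of peg0_center, peg1_center, peg2_center, peg3_center, peg4_center below 0.03 m).
It fails at once if a bystander is moved more than 30 mm (distance of any of walnut, sander, mallet, driver, glue, tin from where it was at the start of the episode above 0.03 m).
It also fails if it takes over 61 s, if anything falls off the work surface, if the arm or the gripper's body presses on something with over 40 N, if the wrist force passes 120 N, or if a joint passes its speed limit or range.

## Working session

There is one attempt and no reset: what is moved stays moved. The work goes in short steps, Python scripts to look and compute and a shell command to move; the robot and the scene stay as the last step left them, time stands still between calls to the robot, and variables do not carry over. Pictures are saved under pics/ and viewed, about 8 in all and at most 12, crops included, and the job is handed in when it is done.

```bash
mkdir -p pics; cat > h.py <<'E'
import numpy as np, cv2
from cell import ctrl
from scipy.spatial.transform import Rotation as R
def q2m(o):
    o=np.array(o,float); return o if o.shape==(3,3) else R.from_quat(o).as_matrix()
def ray(p,uv):
    K=np.array([[p['fx'],0,p['cx']],[0,p['fy'],p['cy']],[0,0,1]])
    n=cv2.undistortPoints(np.array(uv,float).reshape(-1,1,2),K,np.array(p['D'],float)).reshape(-1,2)
    return np.c_[n[:,0],-n[:,1],-np.ones(len(n))]
def world(p,uv):
    uv=np.array(uv,float).reshape(-1,2); r=ray(p,uv)
    i=np.round(uv).astype(int); d=p['range_z'][i[:,1].clip(0,383),i[:,0].clip(0,511)]
    return (r*d[:,None])@q2m(p['orientation']).T+np.array(p['eye'])
def atz(p,uv,z):
    r=ray(p,uv)@q2m(p['orientation']).T; e=np.array(p['eye'])
    return e+r*((z-e[2])/r[:,2])[:,None]
def cloud(p,mask):
    v,u=np.nonzero(mask&(p['range_z']>0)); return world(p,np.c_[u,v])
def snap(name,f=None):
    p=ctrl.get_image(name)
    if f: cv2.imwrite('pics/'+f,cv2.cvtColor(p['img'],cv2.COLOR_RGB2BGR))
    return p
E
python3 - <<'E'
from h import *
np.set_printoptions(precision=4,suppress=True)
Z=dict(tray_hinge=.11,tray_bar=.12,block_center=.03,jig_corner=.012,long_face=.022,short_face=.022,hopper_in=.03,walnut=0,sander=0,jig=0,feeder=0)
a=[]
for c in('top','side'):
    p=snap(c,c+'1.png'); a.append(cv2.imread(f'pics/{c}1.png'))
    print(c,p['eye'])
    for n,z in Z.items():
        for d in ctrl.place_of(n,p)[:2]:
            print(n,round(d['p'],2),d['position'],atz(p,d['position'],z)[0])
    for n in('block','walnut','sander'):
        for d in ctrl.regions_of(n,p)[:1]:
            w=cloud(p,d['pixels']); t=w[(w[:,2]>.045)&(w[:,2]<.07)]
            if len(t)>10:
                r=cv2.minAreaRect((t[:,:2]*1000).astype(np.float32)); print(n,d['p'],r,np.median(t[:,2]))
E
```

```text
top [ 0.3499 -0.0254  1.7904]
tray_hinge 0.72 [192.8, 192.6] [0.6138 0.2749 0.11  ]
tray_bar 0.94 [185.2, 228.5] [0.4645 0.2984 0.12  ]
block_center 0.75 [259.1, 183.0] [0.6715 0.0022 0.03  ]
jig_corner 0.89 [311.3, 188.5] [ 0.6526 -0.2261  0.012 ]
jig_corner 0.18 [188.4, 207.9] [0.5615 0.3091 0.012 ]
long_face 0.46 [335.2, 191.8] [ 0.6375 -0.3283  0.022 ]
long_face 0.24 [258.1, 184.0] [0.6685 0.0066 0.022 ]
walnut 0.76 [258.8, 212.0] [0.5482 0.0024 0.    ]
walnut 0.3 [195.1, 206.7] [0.5686 0.2821 0.    ]
sander 0.84 [261.6, 239.8] [ 0.4277 -0.0112  0.    ]
jig 0.94 [325.5, 188.9] [ 0.6535 -0.2898  0.    ]
jig 0.64 [259.8, 211.2] [ 0.5518 -0.0019  0.    ]
feeder 0.86 [199.1, 190.2] [0.6421 0.2672 0.    ]
block 0.82 ((670.9888916015625, 6.334388732910156), (98.92147827148438, 50.43622970581055), 84.12246704101562) 0.061280094690146614
walnut 0.59 ((555.2144165039062, -9.599418640136719), (50.36151885986328, 98.35408020019531), 14.913538932800293) 0.061745191125502696
side [0.0067 0.6124 0.9459]
tray_hinge 0.88 [177.0, 235.2] [0.6377 0.272  0.11  ]
tray_bar 0.94 [213.0, 280.1] [0.4529 
[... 270 characters left out ...]
0.6027 -0.2239  0.022 ]
hopper_in 0.92 [171.2, 234.3] [0.7135 0.2497 0.03  ]
walnut 0.6 [266.2, 222.0] [ 0.5593 -0.0076 -0.    ]
walnut 0.52 [223.6, 177.2] [ 0.8159 -0.0567  0.    ]
sander 0.65 [300.3, 248.1] [ 0.4137 -0.0032  0.    ]
sander 0.51 [264.8, 222.5] [ 0.5611 -0.0029 -0.    ]
jig 0.79 [301.7, 167.8] [ 0.6472 -0.2944  0.    ]
jig 0.66 [289.0, 171.8] [ 0.6663 -0.2443  0.    ]
feeder 0.58 [182.6, 256.9] [ 0.6426  0.2666 -0.    ]
block 0.7 ((670.1424560546875, 9.048881530761719), (101.0340576171875, 53.34049987792969), 84.0939712524414) 0.06061433566812635
walnut 0.69 ((554.19921875, -7.423336029052734), (50.39375686645508, 103.26322174072266), 14.715166091918945) 0.060970604591094824
```

View pics/top1.png

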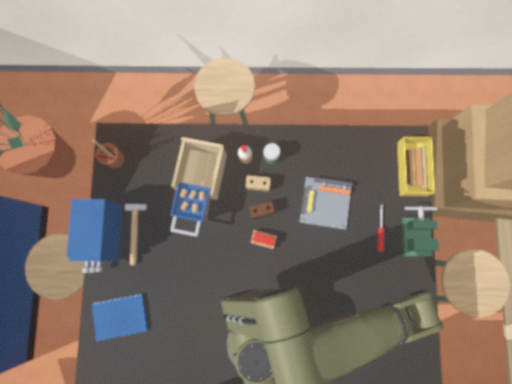

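View pics/side1.png

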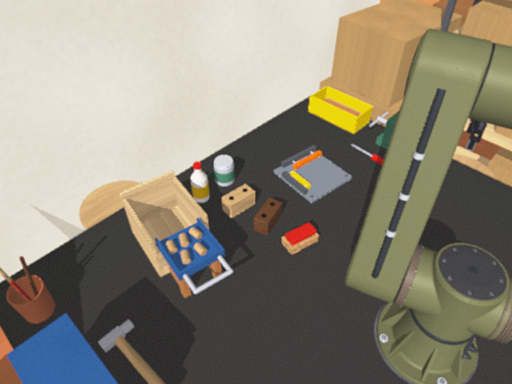

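The top view shows the feeder at left: bar near (186,233), tray (190,202), hopper (200,168). The jig is at right around (326,203) with the orange stop on the far side and the yellow one at left. The beech block is at (258,183), the walnut at (261,209) and the sander at (264,239). The side view agrees.

```bash
python3 - <<'E'
from h import *
np.set_printoptions(precision=4,suppress=True)
def rect(t): 
    return cv2.minAreaRect((t[:,:2]*1000).astype(np.float32))
for c in('top','side'):
    p=snap(c); hsv=cv2.cvtColor(p['img'],cv2.COLOR_RGB2HSV)
    v,u=np.mgrid[:384,:512]; W=world(p,np.c_[u.ravel(),v.ravel()]).reshape(384,512,3)
    ok=p['range_z']>0
    x,y,z=W[...,0],W[...,1],W[...,2]; H,S,V=hsv[...,0],hsv[...,1],hsv[...,2]
    jr=ok&(x>.45)&(x<.8)&(y<-.12)&(y>-.45)
    bed=jr&(z>.004)&(z<.045); print(c,'jig',rect(W[bed]),bed.sum())
    for n,m in(('orange',(H<14)&(S>150)&(V>120)),('yellow',(H>=20)&(H<35)&(S>150)&(V>120))):
        t=W[jr&m]; print(n,len(t),rect(t),np.median(t[:,2]))
    fr=ok&(x>.35)&(x<.9)&(y>.1)&(y<.45)
    rim=W[fr&(z>.145)&(z<.19)]; print('rim',rect(rim),len(rim))
    blue=W[fr&(H>100)&(H<130)&(S>150)&(V>60)&(z>.1)&(z<.155)]; print('blue',rect(blue),len(blue))
    bar=W[fr&(x<.48)&(S<60)&(z>.1)&(z<.15)]; print('bar',rect(bar),len(bar),np.median(bar[:,2]) )
    for n in('tray_bar','tray'):
        for d in ctrl.regions_of(n,p)[:1]:
            w=cloud(p,d['pixels']); w=w[(w[:,2]>.1)&(w[:,2]<.16)];print(n,d['p'],rect(w),len(w))
    cv2.imwrite(f'pics/{c}2.png',cv2.cvtColor(cv2.resize(p['img'][130:310,150:370] if c=='side' else p['img'][120:260,150:370],None,fx=3.2,fy=3.2,interpolation=cv2.INTER_CUBIC),cv2.COLOR_RGB2BGR))
print(ctrl.observe()['eef_rot'],ctrl.observe()['width'],ctrl.grip_point_offset)
print(R.from_quat(ctrl.observe()['eef_rot']).as_matrix())
E
```

```text
top jig ((624.8151245117188, -284.798583984375), (329.4496765136719, 349.71734619140625), 89.96151733398438) 3159
orange 0 ((0.0, 0.0), (0.0, 0.0), 0.0) nan
yellow 0 ((0.0, 0.0), (0.0, 0.0), 0.0) nan
rim ((662.3829956054688, 262.08892822265625), (172.19204711914062, 317.87664794921875), 79.35050964355469) 466
blue ((0.0, 0.0), (0.0, 0.0), 0.0) 0
bar ((459.49798583984375, 298.22576904296875), (115.03634643554688, 40.23707580566406), 89.01445770263672) 113 0.12664749491489524
tray_bar 0.89 ((548.1405029296875, 282.1651306152344), (132.6699981689453, 204.5677947998047), 80.45429229736328) 1044
tray 0.57 ((548.074951171875, 281.953369140625), (132.82469177246094, 203.82656860351562), 80.60804748535156) 985
side jig ((624.69921875, -285.01727294921875), (329.77337646484375, 349.29345703125), 89.81658172607422) 2947
orange 76 ((646.2742309570312, -341.3099365234375), (38.11696243286133, 168.1374053955078), 2.6536195278167725) 0.025883882813553305
yellow 124 ((595.0869750976562, -216.93978881835938), (19.28926658630371, 91.38602447509766), 79.64509582519531) 0.03165250043957585
rim ((717.094482421875, 253.44552612304688), (170.55987548828125, 207.1361846923828), 79.77220916748047) 1040
blue ((574.071533203125, 280.2125244140625), (134.36978149414062, 147.1268310546875), 79.56439971923828) 1354
bar ((457.677978515625, 301.34796142578125), (113.68096923828125, 43.482112884521484), 89.59786987304688) 302 0.12507568521017082
tray_bar 0.91 ((547.095458984375, 285.25634765625), (134.44686889648438, 210.46852111816406), 79.62633514404297) 2207
tray 0.67 ((0.0, 0.0), (0.0, 0.0), 0.0) 0
[-0.6954 -0.1283  0.6954 -0.1283] 0.08554947518291982 -0.0187
[[-0.      0.3567 -0.9342]
 [-0.     -0.9342 -0.3567]
 [-1.     -0.      0.    ]]
  return _methods._mean(a, axis=axis, dtype=dtype,
  ret = ret.dtype.type(ret / rcount)
```

View pics/side2.png

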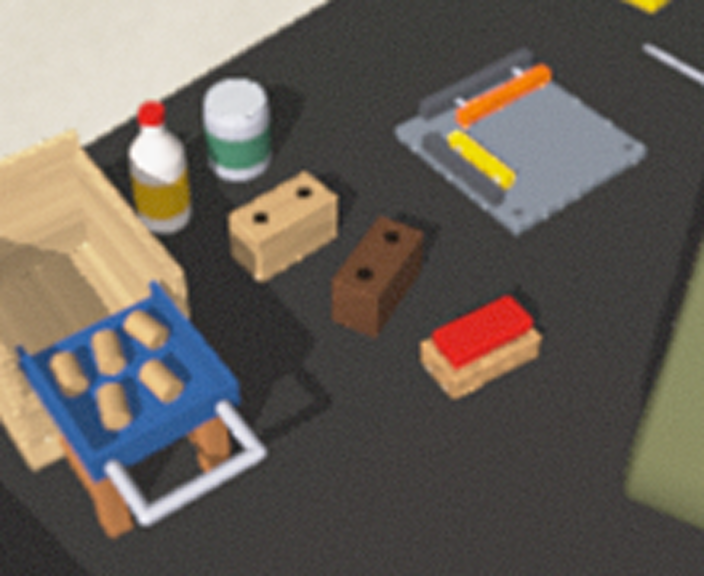

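```bash
python3 -m creep '[[[4,6,1],[0,0,0.1],6],[[8,12,2],[0,0,0.2],6],[[12,18,3],[0,0,0.3],6],[[16,24,3],[0,0,0.4],6],[[20,30,3],[0,0,0.5],6],[[23,36,3],[0,0,0.6],6],[[23.4,41,3],[0,0,0.7],6],[[23.4,41,3],[0,0,0.8],6],[[23.4,41,3],[0,0,0.9],6],[[23.4,41,3],[0,0,1.0],6]]'
```

```text
time: 2.8
eef_pos: [0.431, -0.1008, 0.2616]
eef_rot: [0.548, 0.448, -0.547, 0.448]
wrist_force: [0.0, -0.9, -0.3]
width: 0.06
```

```bash
python3 -m creep '[[[0,5,0],[0,0,0.02],5],[[0,10,0],[0,0,0.02],5],[[1,15,0],[0,0,0.02],5],[[1,20,0],[0,0,0.02],5],[[2,25,-1],[0,0,0.02],5],[[2.2,30,-2],[0,0,0.02],4.5],[[2.2,35,-5],[0,0,0.02],4.5],[[2.2,40.1,-8],[0,0,0.02],4.5],[[2.2,40.1,-8],[0,0,0.02],4.5],[[2.2,40.1,-8],[0,0,0.02],4.5]]'
python3 - <<'E'
from h import *
p=snap('side'); cv2.imwrite('pics/side3.png',cv2.cvtColor(cv2.resize(p['img'][190:340,130:330],None,fx=4,fy=4,interpolation=cv2.INTER_CUBIC),cv2.COLOR_RGB2BGR))
E
```

```text
time: 3.8
eef_pos: [0.4518, 0.3021, 0.1794]
eef_rot: [-0.541, -0.454, 0.543, -0.454]
wrist_force: [-0.3, -0.4, 0.7]
width: 0.0451
```

View pics/side3.png

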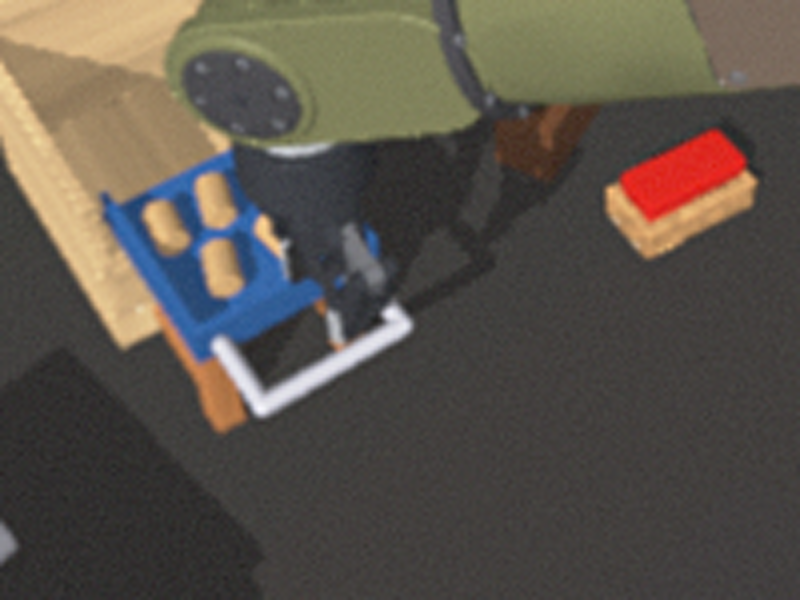

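The open fingers, near (350,300) in the crop, hover 6 cm above the bar, which runs from (262,405) to (405,322). That matches the estimate, so I'll go down and close.

```bash
python3 -m creep '[[[0.1,-0.1,-2],[0,0,0.02],4.5],[[0.1,-0.1,-4],[0,0,0.02],4.5],[[0.1,-0.1,-6],[0,0,0.02],4.5],[[0.1,-0.1,-7.8],[0,0,0.02],4.5],[[0.1,-0.1,-7.8],[0,0,0.02],4.5],[[0.1,-0.1,-7.8],[0,0,0.02],0.5],[[0.1,-0.1,-7.8],[0,0,0.02],0.5],[[0.1,-0.1,-7.8],[0,0,0.02],0.5],[[0.1,-0.1,-7.8],[0,0,0.02],0.5],[[0.1,-0.1,-7.8],[0,0,0.02],0.5]]'
python3 - <<'E'
from h import *
e=ctrl.observe(); print(R.from_quat(e['eef_rot']).as_matrix().round(3))
for th in np.arange(.1,1.21,.1):
    x=.19-(.19*np.cos(th)-.01*np.sin(th)); z=.19*np.sin(th)+.01*np.cos(th)-.01
    print(round(th,1),(100*np.array([x*np.cos(-.18),x*np.sin(-.18),z])).round(2))
E
```

```text
time: 4.85
eef_pos: [0.4503, 0.3003, 0.1041]
eef_rot: [-0.535, -0.461, 0.54, -0.458]
wrist_force: [-33.7, -0.1, 20.8]
width: 0.0098
[[-0.008  0.988 -0.157]
 [-0.001 -0.157 -0.988]
 [-1.    -0.007  0.002]]
0.1 [ 0.19 -0.03  1.89]
0.2 [ 0.57 -0.1   3.75]
0.3 [ 1.13 -0.2   5.57]
0.4 [ 1.86 -0.34  7.32]
0.5 [ 2.76 -0.5   8.99]
0.6 [ 3.82 -0.7  10.55]
0.7 [ 5.03 -0.92 12.  ]
0.8 [ 6.38 -1.16 13.33]
0.9 [ 7.84 -1.43 14.5 ]
1.0 [ 9.42 -1.71 15.53]
1.1 [11.09 -2.02 16.39]
1.2 [12.84 -2.34 17.07]
```

```bash
python3 -m creep '[[[0,0,0],[0,0,0],3],[[0,0,0],[0,0,0],3],[[0,0,0],[0,0,0],3]]'
python3 - <<'E'
from h import *
p=snap('side'); cv2.imwrite('pics/side4.png',cv2.cvtColor(cv2.resize(p['img'][220:320,150:280],None,fx=6,fy=6,interpolation=cv2.INTER_CUBIC),cv2.COLOR_RGB2BGR))
E
```

```text
time: 5.15
eef_pos: [0.4508, 0.3004, 0.1049]
eef_rot: [-0.536, -0.46, 0.539, -0.458]
wrist_force: [1.0, -0.2, -0.5]
width: 0.0299
```

View pics/side4.png

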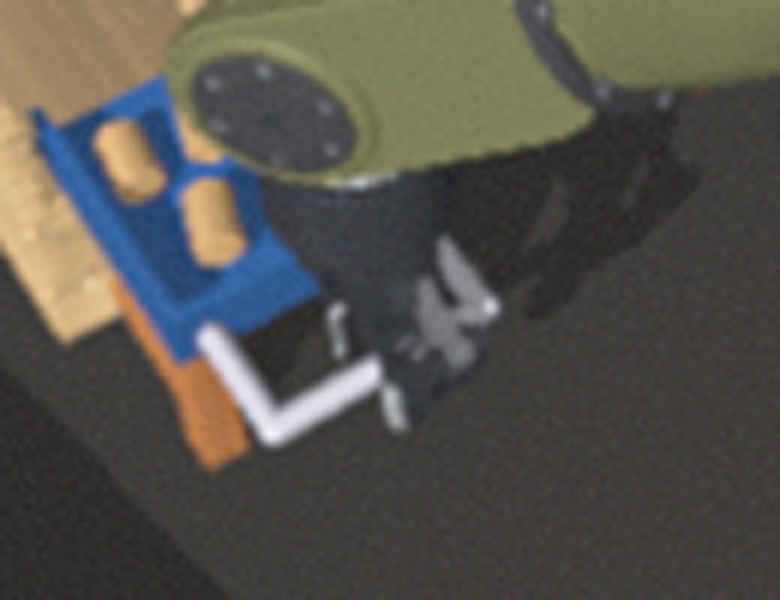

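The bar passes between the two fingertips, which show at (395,410) and (338,330), but the grip was shallow. I'll go 8 mm lower, shift slightly back, and regrip.

```bash
python3 -m creep '[[[-0.2,0,-0.8],[0,0,-0.02],3],[[-0.2,0,-0.8],[0,0,-0.02],3],[[-0.2,0,-0.8],[0,0,-0.02],0.5],[[-0.2,0,-0.8],[0,0,-0.02],0.5],[[-0.2,0,-0.8],[0,0,-0.02],0.5],[[-0.2,0,-0.8],[0,0,-0.02],0.5],[[-0.2,0,-0.8],[0,0,-0.02],0.5]]'
```

```text
time: 5.9
eef_pos: [0.4498, 0.3, 0.0968]
eef_rot: [-0.541, -0.454, 0.544, -0.453]
wrist_force: [7.2, -2.5, -3.8]
width: 0.0106
```

```bash
python3 -m creep '[[[0.05,0,1],[0,0,0],0.5],[[0.2,0,1.9],[0,0,0],0.5],[[0.35,-0.1,2.8],[0,0,0],0.5],[[0.55,-0.1,3.7],[0,0,0],0.5],[[0.85,-0.15,4.7],[0,0,0],0.5],[[1.15,-0.2,5.6],[0,0,0],0.5],[[1.5,-0.25,6.5],[0,0,0],0.5],[[1.85,-0.35,7.3],[0,0,0],0.5],[[2.3,-0.4,8.2],[0,0,0],0.5],[[2.75,-0.5,9],[0,0,0],0.5]]'
```

```text
time: 6.9
eef_pos: [0.4766, 0.2951, 0.1877]
eef_rot: [-0.54, -0.455, 0.544, -0.452]
wrist_force: [-8.7, -0.3, -1.1]
width: 0.0101
```

```bash
python3 -m creep '[[[0.5,-0.1,0.8],[0,0,0],0.5],[[1.1,-0.2,1.55],[0,0,0],0.5],[[1.7,-0.3,2.3],[0,0,0],0.5],[[2.3,-0.4,3],[0,0,0],0.5],[[2.95,-0.5,3.65],[0,0,0],0.5],[[3.6,-0.65,4.3],[0,0,0],0.5],[[4.35,-0.8,4.9],[0,0,0],0.5],[[5.1,-0.95,5.5],[0,0,0],0.5],[[5.9,-1.1,6],[0,0,0],0.5],[[6.7,-1.2,6.5],[0,0,0],0.5]]'
python3 -m creep '[[[0.8,-0.1,0.5],[0,0,0],0.5],[[1.6,-0.3,0.9],[0,0,0],0.5],[[1.6,-0.3,0.9],[0,0,0],0.5],[[1.6,-0.3,0.9],[0,0,0],0.5],[[1.6,-0.3,0.9],[0,0,0],0.5],[[1.6,-0.3,0.9],[0,0,0],0.5],[[1.6,-0.3,0.9],[0,0,0],0.5]]'
python3 - <<'E'
from h import *
p=snap('side'); cv2.imwrite('pics/side5.png',cv2.cvtColor(cv2.resize(p['img'][150:300,90:290],None,fx=4,fy=4,interpolation=cv2.INTER_CUBIC),cv2.COLOR_RGB2BGR))
for i in range(5):
    for d in ctrl.place_of(f'peg{i}_center',p)[:6]: print(i,round(d['p'],2),d['position'],world(p,d['position'])[0].round(3))
    break
E
```

```text
time: 7.9
eef_pos: [0.5436, 0.2829, 0.2558]
eef_rot: [-0.541, -0.455, 0.544, -0.453]
wrist_force: [-14.3, -6.4, 12.9]
width: 0.0102
time: 8.6
eef_pos: [0.5595, 0.2799, 0.2648]
eef_rot: [-0.541, -0.455, 0.544, -0.453]
wrist_force: [3.2, 0.1, -5.1]
width: 0.0101
```

View pics/side5.png

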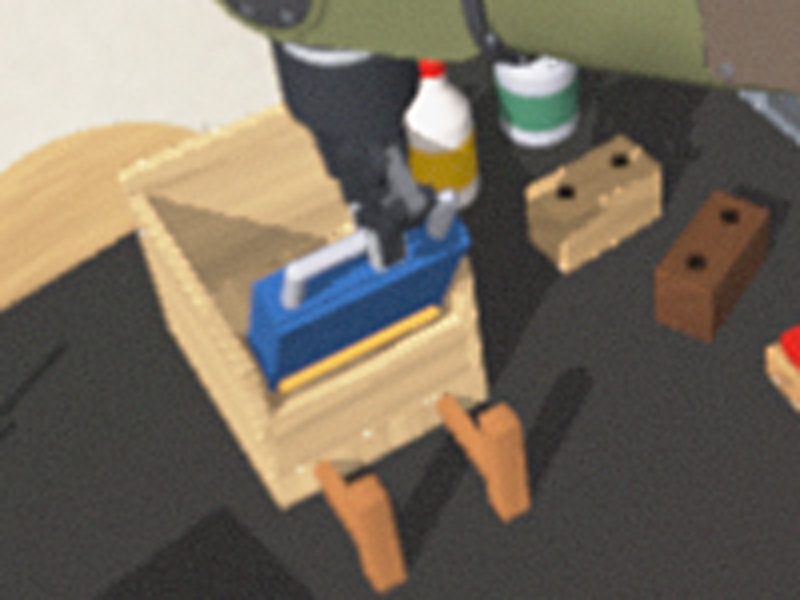

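The tray stands steep, at about 1.1 rad, with no pegs on the table. It hides the hopper's inside, so I'll tip it a little further and check from the top.

```bash
python3 -m creep '[[[0.9,-0.15,0.4],[0,0,0],0.5],[[1.7,-0.3,0.7],[0,0,0],0.5],[[1.7,-0.3,0.7],[0,0,0],0.5],[[1.7,-0.3,0.7],[0,0,0],0.5],[[1.7,-0.3,0.7],[0,0,0],0.5]]'
python3 - <<'E'
from h import *
p=snap('top'); cv2.imwrite('pics/top3.png',cv2.cvtColor(cv2.resize(p['img'][120:240,140:290],None,fx=5,fy=5,interpolation=cv2.INTER_CUBIC),cv2.COLOR_RGB2BGR))
for d in ctrl.place_of('peg0_center',p)[:8]: print(round(d['p'],2),d['position'],world(p,d['position'])[0].round(3))
E
```

```text
time: 9.2
eef_pos: [0.5765, 0.2768, 0.272]
eef_rot: [-0.541, -0.455, 0.544, -0.453]
wrist_force: [0.3, -2.1, -0.2]
width: 0.0098
0.66 [259.8, 183.2] [ 0.665 -0.001  0.064]
0.59 [214.1, 177.4] [0.67  0.183 0.155]
```

View pics/top3.png

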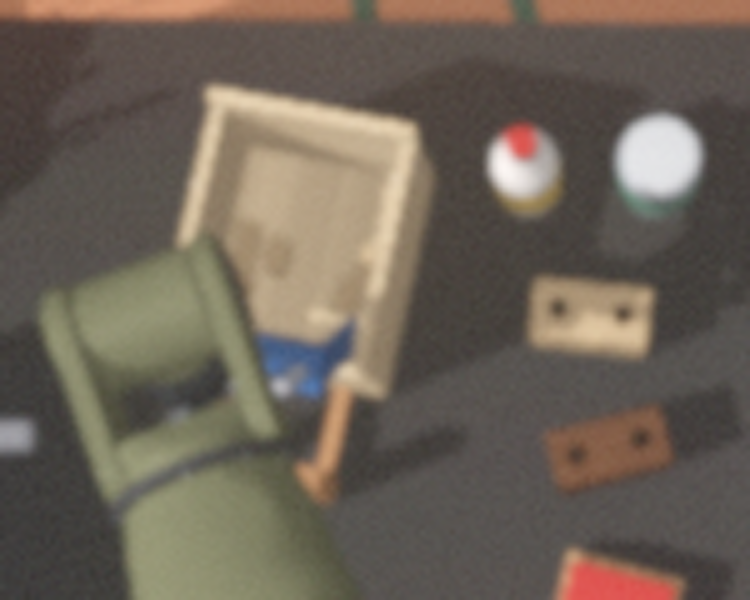

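Dark peg shapes show on the hopper floor at (245,240), (277,255), (325,315) and (350,285), and the arm may hide a fifth. I'll release the bar and move over to the block, which clears the view.

```bash
python3 -m creep '[[[0,0,0],[0,0,0],4],[[0,0,0],[0,0,0],4],[[0,0,0],[0,0,0],4],[[0,0,2],[0,0,0],4],[[0,0,5],[0,0,0],4],[[0,-3,7],[0,0,0.04],5],[[2,-7,7],[0,0,0.075],7],[[4,-12,5],[0,0,0.075],7.5],[[6,-17,1],[0,0,0.075],7.5],[[8,-22,-3],[0,0,0.075],7.5]]'
python3 -m creep '[[[1.5,-5,-5],[0,0,0],7.5],[[1.5,-5,-5],[0,0,0],7.5],[[1.5,-5,-5],[0,0,0],7.5]]'
python3 - <<'E'
from h import *
np.set_printoptions(precision=4,suppress=True)
a=[]
for c,s in(('side',np.s_[150:270,100:270]),('top',np.s_[125:225,140:290])):
    p=snap(c); a.append(cv2.resize(p['img'][s],(560,395) if c=='side' else (450,300),interpolation=cv2.INTER_CUBIC))
    for d in ctrl.place_of('peg0_center',p)[:8]: print(c,round(d['p'],2),d['position'],world(p,d['position'])[0].round(3))
    for d in ctrl.regions_of('block',p)[:1]:
        w=cloud(p,d['pixels']); t=w[(w[:,2]>.045)&(w[:,2]<.07)]; print(d['p'],cv2.minAreaRect((t[:,:2]*1000).astype(np.float32)) if len(t)>10 else 0,len(t))
im=np.zeros((600,800,3),np.uint8); 
im[:300,:450]=a[1]; im[300:,:426]=cv2.resize(a[0],(426,300)); cv2.imwrite('pics/c6.png',im[:,:450,::-1])
e=ctrl.observe(); print(e['joints'],R.from_quat(e['eef_rot']).as_matrix())
E
```

```text
time: 10.3
eef_pos: [0.6446, 0.0862, 0.2659]
eef_rot: [-0.524, -0.475, 0.526, -0.473]
wrist_force: [0.2, 0.4, -0.3]
width: 0.075
time: 10.6
eef_pos: [0.6592, 0.0343, 0.2133]
eef_rot: [-0.523, -0.475, 0.528, -0.471]
wrist_force: [-0.6, -0.1, 0.9]
width: 0.075
0.75 ((670.2713623046875, 9.406578063964844), (101.01338195800781, 54.519065856933594), 84.85126495361328) 431
top 0.38 [215.2, 175.7] [0.676 0.178 0.158]
0.71 0 0
[ 0.0014  0.5631  1.1814 -0.0003  1.3984  0.1022] [[-0.0013  0.9949 -0.1006]
 [-0.0003 -0.1006 -0.9949]
 [-1.     -0.0013  0.0004]]
```

View pics/c6.png

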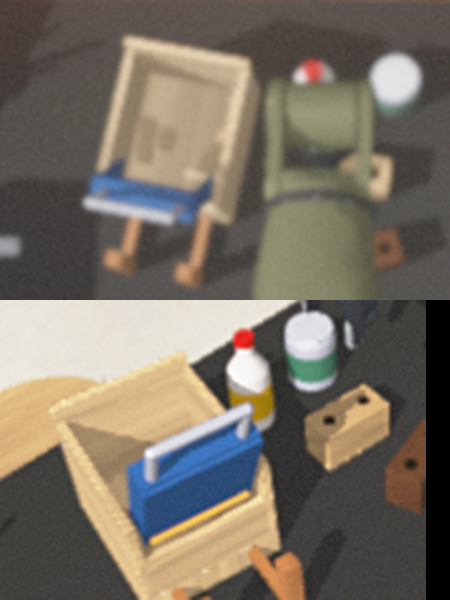

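Two or three pegs show on the hopper floor at (147,148), (170,135) and (208,155) of the top crop. The rest sit under the upright tray, which holds its angle, and no pegs are on the table. Next I'll take the block.

```bash
python3 -m creep '[[[0.8,-2,-3],[0,0,0],7.5],[[1.1,-2.7,-7],[0,0,0],7.5],[[1.1,-2.7,-10],[0,0,0],7.5],[[1.1,-2.7,-13],[0,0,0],7.5],[[1.1,-2.7,-16],[0,0,0],7.5],[[1.1,-2.7,-18.4],[0,0,0],7.5],[[1.1,-2.7,-18.4],[0,0,0],7.5],[[1.1,-2.7,-18.4],[0,0,0],7.5]]'
python3 -m creep '[[[0,0,0],[0,0,0],4],[[0,0,0],[0,0,0],4],[[0,0,0],[0,0,0],4],[[0,0,0],[0,0,0],4],[[0,0,0],[0,0,0],4]]'
```

```text
time: 11.7
eef_pos: [0.6712, 0.011, 0.0347]
eef_rot: [-0.524, -0.474, 0.525, -0.474]
wrist_force: [0.6, -0.3, 0.5]
width: 0.0749
time: 12.2
eef_pos: [0.6725, 0.0112, 0.0372]
eef_rot: [0.525, 0.473, -0.523, 0.475]
wrist_force: [-0.2, 0.5, 7.9]
width: 0.049
```

```bash
python3 -m creep '[[[0,0,1],[0,0,0],4],[[0,0,3],[0,0,0],4],[[0,0,6],[0,0,0],4],[[0,0,9],[0,0,0],4],[[-1,0,9],[0,0,0],4],[[-1,0,9],[0,0,0],4]]'
cat > m.py <<'E'
from h import *
np.set_printoptions(precision=4,suppress=True)
e=ctrl.observe(); print('tcp',np.array(e['eef_pos']),'yaw',np.degrees(np.arctan2(*R.from_quat(e['eef_rot']).as_matrix()[1::-1,1])),e['width'])
for c in('top','side'):
    p=snap(c,c+'7.png'); hsv=cv2.cvtColor(p['img'],cv2.COLOR_RGB2HSV); H,S,V=[hsv[...,i].astype(int) for i in range(3)]
    v,u=np.mgrid[:384,:512]; W=world(p,np.c_[u.ravel(),v.ravel()]).reshape(384,512,3)
    # jig mask
    d=ctrl.regions_of('jig',p)[0]; m=d['pixels'].astype(np.uint8)
    m=cv2.morphologyEx(m,cv2.MORPH_CLOSE,np.ones((5,5)))
    n,l,s,_=cv2.connectedComponentsWithStats(m); m=(l==1+np.argmax(s[1:,4]))
    vv,uu=np.nonzero(m); t=atz(p,np.c_[uu,vv],.012); print(c,'bed',d['p'],cv2.minAreaRect((t[:,:2]*1000).astype(np.float32)),m.sum())
    mm=cv2.dilate(m.astype(np.uint8),np.ones((5,5)))>0
    for nme,k in(('orange',(H<16)&(S>90)),('yellow',(H>=20)&(H<36)&(S>90))):
        vv,uu=np.nonzero(mm&k)
        if len(uu)>20:
            t=atz(p,np.c_[uu,vv],.031); print(nme,len(uu),cv2.minAreaRect((t[:,:2]*1000).astype(np.float32)),t.mean(0),)
    for nm,zz in (('jig_corner',.012),('long_face',.022),('short_face',.022),('jig',0)):
        for d in ctrl.place_of(nm,p)[:1]: print(nm,round(d['p'],2),d['position'],atz(p,d['position'],zz)[0])
    for d in ctrl.regions_of('block',p)[:1]:
        w=cloud(p,d['pixels']); print('block',d['p'],d['bbox'],np.percentile(w,[2,50,98],axis=0).ravel())
    for d in ctrl.place_of('block_center',p)[:1]: print(d['p'],d['position'],atz(p,d['position'],e['eef_pos'][2]-.007)[0])
E
python3 m.py; python3 -c "
import cv2
a=cv2.imread('pics/side7.png')[130:260,210:370];cv2.imwrite('pics/s7.png',cv2.resize(a,None,fx=5,fy=4.6,interpolation=cv2.INTER_CUBIC))"
```

```text
time: 12.8
eef_pos: [0.6623, 0.0112, 0.1291]
eef_rot: [0.526, 0.473, -0.523, 0.476]
wrist_force: [0.6, 0.6, -2.2]
width: 0.0489
tcp [0.6623 0.0112 0.1291] yaw -5.721011932508103 0.04891876993244568
top bed 0.86 ((594.0911865234375, -286.0089111328125), (196.76039123535156, 204.1861114501953), 81.59233093261719) 2059
orange 129 ((644.9457397460938, -323.89337158203125), (135.18768310546875, 18.46651268005371), 81.88362884521484) [ 0.6449 -0.322   0.031 ]
yellow 77 ((593.136962890625, -217.5359344482422), (17.848482131958008, 85.00975799560547), 82.02727508544922) [ 0.5936 -0.2184  0.031 ]
jig_corner 0.95 [312.5, 190.1] [ 0.6456 -0.2313  0.012 ]
long_face 0.66 [334.7, 190.8] [ 0.6418 -0.3262  0.022 ]
short_face 0.63 [312.7, 203.7] [ 0.5844 -0.2305  0.022 ]
jig 0.87 [324.8, 189.9] [ 0.649  -0.2866  0.    ]
block 0.41 [325.4, 204.9, 51.7, 49.8] [ 0.4978 -0.3849  0.0038  0.5937 -0.2859  0.0147  0.6903 -0.1877  0.0378]
0.58 [259.3, 182.9] [ 0.6551 -0.0001  0.1221]Traceback (most recent call last):
  File "m.py", line 8, in <module>
    d=ctrl.regions_of('jig',p)[0]; m=d['pixels'].astype(np.uint8)
      ~~~~~~~~~~~~~~~~~~~~~~~~^^^
IndexError: list index out of range
```

View pics/s7.png

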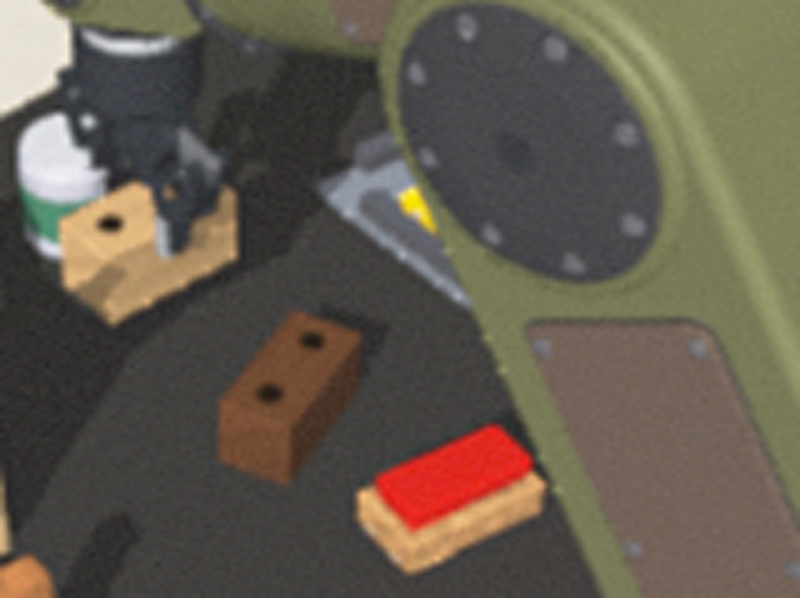

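The block hangs level in the jaws, at (150,240) in the crop. Jig yaw is about -8.2°, its resting corner is near (0.648, -0.234), and the first target is 10 mm short of both stops.

```bash
python3 -m creep '[[[-1,-4,0],[0,0,-0.02],4],[[-2,-8,0],[0,0,-0.043],4],[[-3,-12,0],[0,0,-0.043],4],[[-4,-16,0],[0,0,-0.043],4],[[-5,-20,0],[0,0,-0.043],4],[[-5.7,-24,0],[0,0,-0.043],4],[[-5.7,-28,0],[0,0,-0.043],4],[[-5.7,-29.6,-2],[0,0,-0.043],4],[[-5.7,-29.6,-4],[0,0,-0.043],4],[[-5.7,-29.6,-4],[0,0,-0.043],4]]'
sed -i "s/^for c in('top','side')/for c in('side','top')/; s/\[0\]; m=d/; d=d[0] if d else dict(pixels=np.ones((384,512),bool)*0,p=0); d['pixels'][5,5]=1; m=d/" m.py; python3 m.py
python3 -c "
import cv2
a=cv2.imread('pics/side7.png')[110:230,230:390];cv2.imwrite('pics/s8.png',cv2.resize(a,None,fx=5,fy=5,interpolation=cv2.INTER_CUBIC))"
```

```text
time: 14.3
eef_pos: [0.6041, -0.2847, 0.0838]
eef_rot: [0.535, 0.464, -0.534, 0.462]
wrist_force: [-0.7, 1.0, -2.6]
width: 0.0489
tcp [ 0.6041 -0.2847  0.0838] yaw -8.243942087270165 0.04886991969483978
side bed 0.69 ((603.4161987304688, -264.69940185546875), (166.8972930908203, 225.6997833251953), 82.13623809814453) 1320
orange 36 ((658.1934814453125, -263.3839111328125), (21.611513137817383, 56.1018180847168), 44.37005615234375) [ 0.6518 -0.2577  0.031 ]
yellow 154 ((591.9410400390625, -213.3552703857422), (28.767406463623047, 102.9696273803711), 81.85298919677734) [ 0.5916 -0.2134  0.031 ]
jig_corner 0.78 [290.0, 171.5] [ 0.6564 -0.2372  0.012 ]
long_face 0.59 [304.4, 157.7] [ 0.6617 -0.3251  0.022 ]
short_face 0.57 [298.2, 178.4] [ 0.6048 -0.2204  0.022 ]
jig 0.81 [302.1, 166.4] [ 0.6512 -0.3016  0.    ]
block 0.67 [299.0, 178.4, 52.3, 54.8] [ 0.502  -0.3224  0.004   0.5841 -0.2304  0.0155  0.6958 -0.1781  0.0371]
0.7 [154.6, 248.0] [0.6708 0.3309 0.0768]
top bed 0.95 ((614.5983276367188, -221.5721435546875), (71.0909423828125, 187.599365234375), 78.61036682128906) 445
yellow 70 ((595.5175170898438, -218.00668334960938), (18.08308219909668, 80.03765106201172), 82.48985290527344) [ 0.5982 -0.2186  0.031 ]
jig_corner 0.95 [314.1, 189.7] [ 0.6475 -0.2382  0.012 ]
short_face 0.47 [311.1, 202.5] [ 0.5895 -0.2236  0.022 ]
jig 0.97 [325.5, 189.6] [ 0.6504 -0.2897  0.    ]
```

View pics/s8.png

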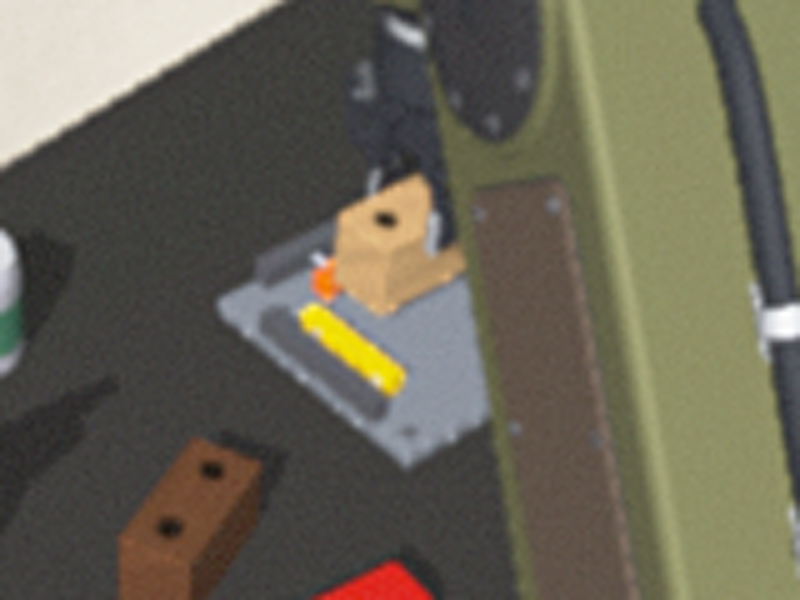

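The block hangs over the bed, short of the orange stop at (325,280) and the yellow stop at (355,350), so I'll lower it gently.

```bash
python3 -m creep '[[[0,-0.2,-1],[0,0,0],4],[[0,-0.2,-2],[0,0,0],4],[[0,-0.2,-2.8],[0,0,0],4],[[0,-0.2,-3.1],[0,0,0],4],[[0,-0.2,-3.3],[0,0,0],4],[[0,-0.2,-3.3],[0,0,0],4]]'
```

```text
time: 15.7
eef_pos: [0.6055, -0.2868, 0.0538]
eef_rot: [0.535, 0.462, -0.534, 0.464]
wrist_force: [-0.3, 0.4, -1.3]
width: 0.0487
```

```bash
python3 -m creep '[[[0,0,-0.1],[0,0,0],4],[[0,0,-0.2],[0,0,0],4],[[0,0,-0.2],[0,0,0],4]]'
```

```text
time: 16.0
eef_pos: [0.6055, -0.2868, 0.0518]
eef_rot: [0.535, 0.462, -0.534, 0.464]
wrist_force: [-0.7, 0.1, -2.3]
width: 0.0489
```

```bash
python3 -m creep '[[[0,0,-0.1],[0,0,0],4],[[0,0,-0.2],[0,0,0],4],[[0,0,-0.2],[0,0,0],4]]'; python3 -m creep '[[[0,0,-0.1],[0,0,0],4],[[0,0,-0.2],[0,0,0],4],[[0,0,-0.2],[0,0,0],4]]'
```

```text
time: 16.3
eef_pos: [0.6054, -0.2867, 0.0496]
eef_rot: [0.535, 0.462, -0.534, 0.464]
wrist_force: [0.6, -0.1, -2.6]
width: 0.0488
time: 16.6
eef_pos: [0.6057, -0.2868, 0.0492]
eef_rot: [0.535, 0.462, -0.534, 0.464]
wrist_force: [-5.7, 3.0, 11.9]
width: 0.0488
```

```bash
python3 -m creep '[[[0.2,-0.03,0],[0,0,0],4],[[0.4,-0.06,0],[0,0,0],4],[[0.6,-0.09,0],[0,0,0],4],[[0.6,-0.09,0],[0,0,0],4]]'; python3 -m creep '[[[0.2,-0.03,0],[0,0,0],4],[[0.4,-0.06,0],[0,0,0],4],[[0.4,-0.06,0],[0,0,0],4]]'
```

```text
time: 17.0
eef_pos: [0.612, -0.2878, 0.0492]
eef_rot: [0.535, 0.462, -0.533, 0.464]
wrist_force: [0.4, -0.1, 1.6]
width: 0.0493
time: 17.3
eef_pos: [0.6163, -0.2885, 0.0493]
eef_rot: [0.535, 0.462, -0.533, 0.464]
wrist_force: [0.8, -1.2, 1.1]
width: 0.0486
```

```bash
python3 -m creep '[[[0.2,-0.03,0],[0,0,0],4],[[0.4,-0.06,0],[0,0,0],4],[[0.4,-0.06,0],[0,0,0],4]]'; python3 -m creep '[[[0.2,-0.03,0],[0,0,0],4],[[0.4,-0.06,0],[0,0,0],4],[[0.4,-0.06,0],[0,0,0],4]]'
```

```text
time: 17.6
eef_pos: [0.6203, -0.2891, 0.0492]
eef_rot: [0.535, 0.462, -0.533, 0.464]
wrist_force: [-3.3, 0.4, 1.8]
width: 0.0489
time: 17.9
eef_pos: [0.624, -0.2896, 0.0492]
eef_rot: [0.535, 0.462, -0.534, 0.464]
wrist_force: [-6.5, 1.1, 5.1]
width: 0.0488
```

```bash
python3 -m creep '[[[0.08,0.2,0],[0,0,0],4],[[0.11,0.4,0],[0,0,0],4],[[0.14,0.6,0],[0,0,0],4],[[0.14,0.6,0],[0,0,0],4]]'; python3 -m creep '[[[0.03,0.2,0],[0,0,0],4],[[0.06,0.4,0],[0,0,0],4],[[0.06,0.4,0],[0,0,0],4]]'
```

```text
time: 18.3
eef_pos: [0.6249, -0.2843, 0.0493]
eef_rot: [0.535, 0.462, -0.534, 0.464]
wrist_force: [-7.4, -3.3, 3.9]
width: 0.049
time: 18.6
eef_pos: [0.625, -0.2809, 0.0493]
eef_rot: [-0.534, -0.462, 0.535, -0.464]
wrist_force: [-6.5, -2.6, 3.4]
width: 0.0489
```

```bash
python3 -m creep '[[[0.03,0.2,0],[0,0,0],4],[[0.06,0.4,0],[0,0,0],4],[[0.06,0.4,0],[0,0,0],4]]'; python3 -m creep '[[[0.03,0.2,0],[0,0,0],4],[[0.06,0.4,0],[0,0,0],4],[[0.06,0.4,0],[0,0,0],4]]'
```

```text
time: 18.9
eef_pos: [0.6251, -0.2777, 0.0494]
eef_rot: [-0.534, -0.462, 0.535, -0.464]
wrist_force: [-6.7, -3.3, 3.5]
width: 0.0492
time: 19.2
eef_pos: [0.6253, -0.2748, 0.0495]
eef_rot: [-0.533, -0.461, 0.536, -0.464]
wrist_force: [-7.3, -6.5, 2.4]
width: 0.0488
```

```bash
python3 -m creep '[[[0.1,0.2,0],[0,0,0],4],[[0.2,0.4,0],[0,0,0],4],[[0.2,0.4,0],[0,0,0],4]]'; python3 -m creep '[[[0.06,0.15,0],[0,0,0],4],[[0.06,0.15,0],[0,0,0],4]]'
```

```text
time: 19.5
eef_pos: [0.6264, -0.2724, 0.0497]
eef_rot: [-0.533, -0.461, 0.537, -0.464]
wrist_force: [-10.6, -7.9, 5.3]
width: 0.0489
time: 19.7
eef_pos: [0.6263, -0.2724, 0.0497]
eef_rot: [-0.532, -0.461, 0.538, -0.464]
wrist_force: [-7.8, -7.6, 2.8]
width: 0.0484
```

```bash
cat > s.py <<'E'
from h import *
e=ctrl.observe(); M=R.from_quat(e['eef_rot']).as_matrix()
print('yaw',np.degrees(np.arctan2(M[1,1],M[0,1])).round(2),'down',M[:,0].round(3),'ytilt',M[2,1].round(4))
a=np.radians(-8.2); f=np.array(e['wrist_force']); d=np.array(e['eef_pos'])-[.6436,-.2931,0]
ex=np.array([np.cos(a),np.sin(a),0]); ey=np.array([-np.sin(a),np.cos(a),0]); print('jig xy mm',1000*d@ex,1000*d@ey,'F',f@ex,f@ey,f[2],e['wrist_torque'])
E
python3 s.py; python3 m.py 2>&1 | grep -E "orange|yellow|side|top"
python3 -c "
import cv2
a=cv2.imread('pics/side7.png')[130:220,250:370];cv2.imwrite('pics/s9.png',cv2.resize(a,None,fx=6.5,fy=6.5,interpolation=cv2.INTER_CUBIC))"
```

```text
yaw -8.3 down [-0.002 -0.009 -1.   ] ytilt -0.0011
jig xy mm -20.03737218683654 18.063131239931366 F -6.630801384844223 -8.680719876559364 2.764892280359787 [-1.31935314  1.38664438  0.14016933]
side bed 0.93 ((604.2457885742188, -244.08331298828125), (127.36998748779297, 227.26495361328125), 81.04750061035156) 950
yellow 140 ((594.4602661132812, -210.67127990722656), (25.736515045166016, 103.13138580322266), 81.40388488769531) [ 0.5938 -0.2108  0.031 ]
top bed 0.85 ((570.64111328125, -363.89520263671875), (45.26253890991211, 172.3653106689453), 77.57252502441406) 289
```

View pics/s9.png

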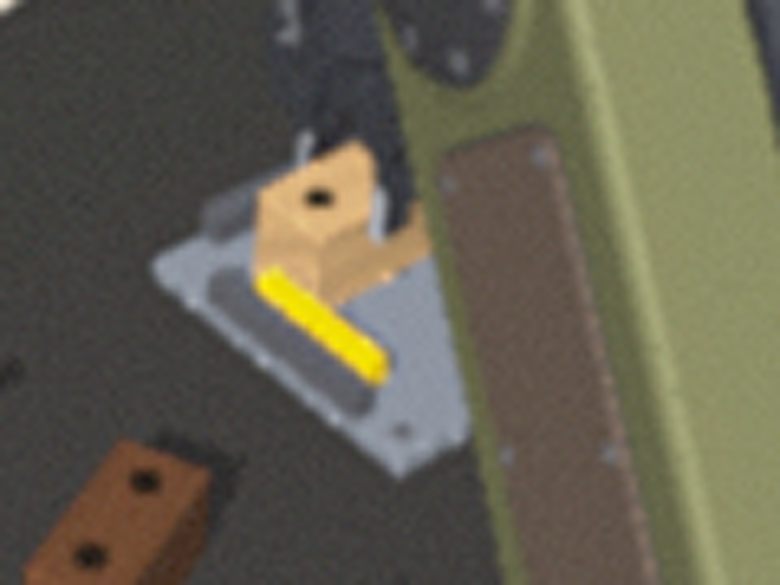

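```bash
python3 -m creep '[[[0.1,0.1,-0.03],[0.01,0,0],4],[[0.24,0.27,-0.05],[0.015,0,0],4],[[0.24,0.27,-0.05],[0.015,0,0],4],[[0.24,0.27,-0.05],[0.015,0,0],4]]'; python3 s.py
```

```text
time: 20.9
eef_pos: [0.6276, -0.2716, 0.0494]
eef_rot: [-0.535, -0.464, 0.535, -0.46]
wrist_force: [-12.1, -9.0, 5.8]
width: 0.0484
yaw -8.34 down [-0.004  0.004 -1.   ] ytilt -0.0049
jig xy mm -18.920301867632933 18.978390954817463 F -10.639753947288328 -10.676506650419746 5.828628008003607 [-1.72892674  2.24728654  0.31264365]
```

```bash
python3 -m creep '[[[0.2,0.17,0],[0,0,0],4],[[0.2,0.17,0],[0,0,0],4],[[0.2,0.17,0],[0,0,0],4],[[0.2,0.17,0],[0,0,0],4]]'; python3 s.py
```

```text
time: 21.3
eef_pos: [0.6281, -0.2717, 0.0495]
eef_rot: [-0.534, -0.464, 0.537, -0.46]
wrist_force: [-15.0, -9.4, 6.4]
width: 0.0488
yaw -8.37 down [-0.007  0.002 -1.   ] ytilt -0.0075
jig xy mm -18.37109010940875 18.999066529163787 F -13.479447806870828 -11.411239521878201 6.440366737257242 [-1.42266178  2.72071676  0.3873179 ]
```

```bash
python3 - <<'E'
from h import *
np.set_printoptions(precision=4,suppress=True)
a=np.radians(-8.2); ex=np.array([np.cos(a),np.sin(a),0]); ey=np.array([-np.sin(a),np.cos(a),0]); O=np.array([.6436,-.2931,0])
for c in('side','top'):
    p=snap(c); hsv=cv2.cvtColor(p['img'],cv2.COLOR_RGB2HSV)
    v,u=np.mgrid[:384,:512]; W=world(p,np.c_[u.ravel(),v.ravel()]); 
    J=np.c_[(W-O)@ex,(W-O)@ey,W[:,2]]; h=hsv.reshape(-1,3)
    k=(J[:,0]>-.05)&(J[:,0]<.015)&(J[:,1]>-.045)&(J[:,1]<.08)&(J[:,2]>.06)&(J[:,2]<.09)&(h[:,0]<25)&(h[:,1]>60)
    t=J[k]; print(c,k.sum())
    if k.sum()>15:
        A=np.c_[t[:,:2],np.ones(len(t))]; print(np.linalg.lstsq(A,t[:,2],rcond=None)[0],np.median(t,0),t.min(0),t.max(0))
    y=(h[:,0]>=20)&(h[:,0]<36)&(h[:,1]>120)&(J[:,1]>.03)&(J[:,1]<.12)&(abs(J[:,0]+.05)<.08)&(J[:,2]<.05)
    print('yellow',y.sum(),J[y].mean(0) if y.sum() else '')
    d=[(round(q['p'],2),atz(p,q['position'],.042)[0]-O) for q in ctrl.place_of('block_center',p)[:2]]; print([(q,r@ex,r@ey) for q,r in d])
E
python3 s.py
```

```text
side 206
[ 0.0595 -0.0383  0.075 ] [-0.0175  0.0422  0.0733] [-0.0446 -0.0063  0.0605] [0.0109 0.0696 0.0807]
yellow 125 [-0.0604  0.0753  0.0316]
[(0.69, np.float64(-0.016595421380653768), np.float64(0.006563081762223209))]
top 3
yellow 2 [-0.0251  0.0745  0.0328]
[(0.67, np.float64(-0.010260265806781323), np.float64(0.5847631598759138))]
yaw -8.37 down [-0.007  0.002 -1.   ] ytilt -0.0075
jig xy mm -18.375226531665984 18.96979265148139 F -13.05519866605044 -9.984741457181302 6.211947647034989 [-1.48268478  2.68119731  0.34886075]
```

```bash
python3 - <<'E'
from h import *
a=np.radians(-8.2); ex=np.array([np.cos(a),np.sin(a),0]); ey=np.array([-np.sin(a),np.cos(a),0]); O=np.array([.6436,-.2931,0])
p=snap('side'); hsv=cv2.cvtColor(p['img'],cv2.COLOR_RGB2HSV).reshape(-1,3)
v,u=np.mgrid[:384,:512]; W=world(p,np.c_[u.ravel(),v.ravel()]); J=np.c_[(W-O)@ex,(W-O)@ey,W[:,2]]
k=(abs(J[:,0]+.018)<.019)&(J[:,1]>.01)&(J[:,1]<.058)&(abs(J[:,2]-.073)<.009)&(hsv[:,0]<25)&(hsv[:,1]>60)
t=J[k]
for i in range(4):
    A=np.c_[t[:,:2]-t[:,:2].mean(0),np.ones(len(t))]; s=np.linalg.lstsq(A,t[:,2],rcond=None)[0]; r=t[:,2]-A@s
    sd=r.std(); se=sd*np.sqrt(np.diag(np.linalg.inv(A.T@A))); print(len(t),s.round(4),se.round(4)); t=t[abs(r)<2.5*sd]
E
python3 s.py
```

```text
87 [-0.022   0.015   0.0743] [0.0188 0.0163 0.0002]
87 [-0.022   0.015   0.0743] [0.0188 0.0163 0.0002]
87 [-0.022   0.015   0.0743] [0.0188 0.0163 0.0002]
87 [-0.022   0.015   0.0743] [0.0188 0.0163 0.0002]
yaw -8.37 down [-0.007  0.002 -1.   ] ytilt -0.0075
jig xy mm -18.36691847062327 18.976626278545748 F -13.182341397933282 -10.008486441405456 5.927403744509294 [-1.51169903  2.68587509  0.38252586]
```

```bash
python3 - <<'E'
from h import *
p=snap('top'); c=p['img'][130:205,160:235]; c=cv2.normalize(cv2.resize(c,(580,580),interpolation=cv2.INTER_CUBIC),None,0,400,cv2.NORM_MINMAX,dtype=cv2.CV_16U).clip(0,255).astype(np.uint8)
cv2.imwrite('pics/hop.png',c[...,::-1])
E
```

```text
(no output)
```

View pics/hop.png

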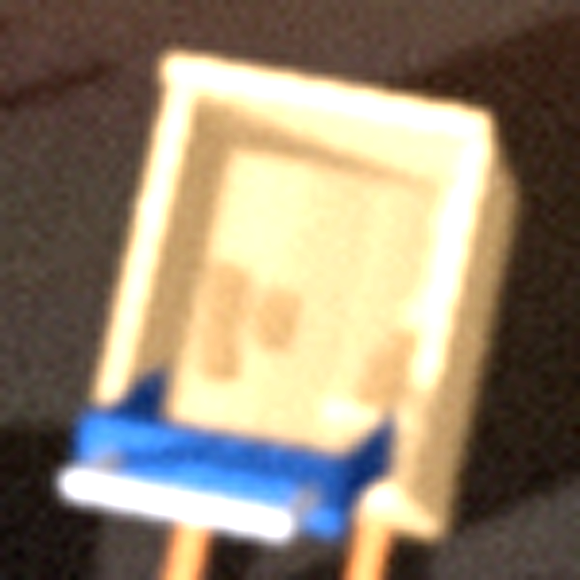

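I can see pegs at about (228,290), (220,345), (278,318) and (385,370), and a lit one at (345,410), so all five look to be on the hopper floor. Handing in.

```bash
python3 s.py; python3 -c "
from cell import ctrl
print(ctrl.close_job())"
```

```text
yaw -8.37 down [-0.007  0.002 -1.   ] ytilt -0.0075
jig xy mm -18.367016032614213 18.989677332167705 F -12.676050896817625 -10.473487106345063 5.717751999390202 [-1.42603638  2.74134489  0.41756751]
the job is handed in; nothing more can be done
None
```

I tipped the tray to about 1.2 rad and the pegs slid into the hopper. I then seated the beech block in the jig corner and handed in at about 21.5 s of the 61 s, still gripping and pressing it. The hand-in returned no verdict.

**Last checks**
- **Push on the stops:** the forces were steady at about 12.7 N towards orange and 10.5 N towards yellow, including friction. I estimate both stops at 6.5–7 mm of their 8 mm travel. I worked this out from arm position, force and the yellow bar's shift in the side picture, because stop travel can't be read directly.
- **Seating:** the gripper is square to the jig within about 0.2°, and the block's top is level within measurement noise (about 0.02 rad). Its height read 74 mm against the expected 72 mm, close to the camera's calibration error.
- **Pegs:** the final top view suggests all five on the hopper floor, with none seen on the table. The fifth is only a bright patch beside the tray edge, and the peg-finding network did not confirm the count.

**Less smooth or in disagreement**
- My first grip on the bar was too shallow, with about 34 N sideways at the wrist, so I reopened, went 8 mm lower and regripped.
- The camera and network estimates of the jig corner differed by about 1–2 cm, so I found the stops by touch instead.
- I saw no bystander move, but I did not measure their positions at the end.

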